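# Third hand at the soldering jig: press two bars against the sprung fence

## Robot

A 7-joint arm with a two-finger parallel gripper is mounted at the origin on a cart in front of the work surface, level with it; the furniture and walls round the work are solid. World frame = base frame: x ahead of the robot, y to its left, z up, the work surface at z = 0. Lengths are in m, angles in rad, forces in N, time in s.
With the tool pointing down it reaches from about 0.4 to 0.875 m from the base axis. Payload 19.3 kg.
Tool frame: the origin (TCP) lies between the finger pads; the fingertips stand 22 mm ahead of it and the grasp point (between the pads) lies 3 mm ahead of it; z points along the fingers, y is the line along which they close (so a half turn about z gives the same grasp; the last joint's range is limited). The gripper opens to 85 mm and grips with 20 to 120 N. Pads are 22 mm wide; open, the fingers measure 114 mm over their backs; the gripper's body (76 mm by 85 mm) begins 54 mm behind the grasp point. The pads swing forward as they close: fully open they stand 13 mm farther back than shut.
Start: joints at [1.104, 0.521, -0.036, 1.599, 0.021, 1.021, -0.113], TCP at [0.242, -0.576, 0.253] pointing down, gripper open.
Joint ranges: [-2.91, 2.91], [-0.3, 2.13], [-1.5, 1.42], [0.17, 2.43], [-1.26, 4.41], [0.16, 1.93], [-2.52, 2.52]. Speed limits (rad/s): [1.89, 1.89, 2.39, 2.39, 3.01, 3.01, 3.01].

## Interface

Orientations are given as a unit quaternion [w, x, y, z].
In Python, from bench import bot, viewer gives the robot as it stands.
- The arm moves only by the tool servo_tool, never from a script. Its argument "series" is a list of rows, each an object with "delta_pos": the shift along the tool's x, y, z in cm, a list of three; "roll": the turn about the tool's z in degrees. In form: [{"delta_pos": [x, y, z], "roll": roll}, ...]. A call has 1 to 10 rows; each row shifts and turns the commanded pose from where the row before left it, along the tool's axes as they then stand; what a row does not reach is not made up. A row lasts 1/12 s, in which the tool goes at most 41.7 mm and 7.16 degrees, less where a joint would pass 70% of its speed; a pose out of reach is approached as far as the arm can. A call with a gripper value outside its range is refused whole. "fingers" is the finger opening in cm, from 0 to 8.54, set as the call begins (left out, the last holds). The fingers move at their own pace and stop on an object; the grip force is fixed at half the most. Time passes only in rows, so rows that do not move let the fingers close. It gives the time, the measured TCP pose, the force, the opening and the grip force at its end, in the units of the state.
- bot.get_state(): the state, without advancing time (a new reading comes with each control period).
- viewer.camera(name): name is "scene" or "top" or "wrist"; returns the picture (384x512x3 uint8, red, green, blue); there is no depth.
- viewer.camera_params(name): a dict with "K" (3x3 intrinsics, pixels), "origin" and "attitude" of the camera in the world. Camera axes: x right, y up, looking along -z (the intrinsics and any distortion apply to the point x, -y, -z); pixel columns grow to the right and rows downward; lengths in m; the calibration is good to about 2 mm. A picture is of the moment at which its call begins: read the wrist's pose just before it. camera_params takes no time and is no camera call; for the wrist camera it gives the pose at the moment of the call.
- bot.finish_job(): hands the job in; it is judged then, once.
The state is a dict: "clock": time; "joints": joint angles; "qvel": joint speeds; "effort": joint torques, N m; "tool_pos": TCP position; "tcp_rot": TCP orientation; "contact_force": force on the tool from outside, world axes, zero at the start; "torque": the same for the moment, N m; "finger_gap": opening from 0.0 (shut) to 1.0 (fully open); "grasp_force": force on a finger pad.
Only numpy, scipy, OpenCV 4.12 (cv2) and the standard library are available. Lean on these libraries where they do the work, as an engineer would, in place of code of your own. Each camera call takes 0.05 s, during which the arm holds its last target. There are 200 camera calls.

## Task

Lay the brass bar flat on the jig's bed in front of the sprung fence and let go of it, then lay the copper bar beside it on the near side and let go, both running along the fence, centred on it, with their blue ends to the left (the side of the scale). Then, with shut fingers behind the copper bar's middle, push both bars snugly together against the fence until its pointer stands in the green field, never driving the fence to its stop, and finish while still pressing steadily like that, so that your workmate can clamp them. Leave the other things on the bench alone.

Things in the scene. Friction and masses are not known exactly. Their poses are not given: they have to be found in the camera images.
- jig: Fixed soldering jig, bed plate 152 (x) x 140 (y) x 8 mm. Origin: centre of its underside; z up, x from the near open edge towards the fence (press this way), y left along the fence. Bed top at z = 8 mm, clear from x = -76 mm to the fence face at x = +20 mm. Behind the fence two pillars, 36 mm high; white scale plate, 12 mm high, at the fence's left end, x = 14 to 54, y = 52 to 68 mm.
- fence (a joint): Travel (m) of the sprung steel fence: 0 at rest, grows as it is pushed in the jig's +x, stop at 0.024. Spring force in N about 2 + 500 x travel, so 8.5 N at 0.013. Black pointer on its left end: in the scale's green field from 0.009 to 0.017 (middle 0.013), in the red field from 0.020.
- fence_face (a point): Middle of the fence's flat near face (it moves with the fence), 13 mm above the bed; same axes as the jig. The fence is 100 mm long along the jig's y, 12 mm thick, and reaches from 1.5 to 27.5 mm above the bed; a dark line marks its middle.
- brass_bar_centre (a point): Centre of the loose yellow brass bar, 100 x 16 x 16 mm, about 0.22 kg, lying on the worktop. Its x runs along the bar towards the blue-painted end, z up as it lies.
- brass_bar_blue_end (a point): Middle of the end face of the brass bar's blue end, 50 mm from its centre; the last 22 mm are blue.
- copper_bar_centre (a point): Centre of the loose reddish copper bar, same size, weight and axes as the brass bar. The two bars may have swapped places.
- copper_bar_blue_end (a point): Middle of the end face of the copper bar's blue end, 50 mm from its centre.
- screen_right: Bystander, fixed: upright dark screen, a wall 0.36 m high from x = 0.36 to 0.87 m at y = 0.03 to 0.09 m, right of the work. A like wall, 0.38 m high, runs from its near end to the right, x = 0.28 to 0.36 m, y = -0.8 to 0.09 m. Pass above both.
- hinged_tin: Bystander: closed yellow tin box, fixed, 92 (x) x 128 (y) x 43 mm high, standing between the robot and the jig. Also fixed: a small blue vice behind the work on the left, 80 mm high, at x = 0.69 to 0.79 m, y = 0.34 to 0.43 m.
- mug_mid (a point): Bystander: green mug 86 mm wide, 96 mm high with a handle, its centre half-way up.
- salt_mid (a point): Bystander: white jar with blue lid, 52 mm wide, 60 mm high, its centre.
- sand_mid (a point): Bystander: brown jar with black lid, 60 mm wide, 88 mm high, its centre.
- pliers: Bystander: red flat pliers lying flat, 148 mm long, 11 mm high.

How it is judged:
By the outcome, as a careful person would: the job done as asked, in the order asked, and still so for the second after the job is handed in, while the arm keeps its last pose, push and grip.
It also fails if it takes over 70 s, if anything falls off the work surface, if the arm or the gripper's body presses on something with over 40 N, if the wrist force passes 120 N, or if a joint passes its speed limit or range.

## Working session

There is one attempt and no reset: what is moved stays moved. The work goes in short steps, Python scripts to look and compute and a tool call to move; the robot and the scene stay as the last step left them, time stands still between calls to the robot, and variables do not carry over. Pictures are saved under pics/ and viewed, at most 10 in all, crops included, and the job is handed in when it is done.

Besides the shell and the picture viewer there is one more tool, called after "Request:" by a JSON object that holds its "op" and its "data". servo_tool: Moves the arm, as the interface text tells. Its arguments: {"type":"object","properties":{"series":{"type":"array","items":{"type":"object","properties":{"delta_pos":{"type":"array","items":{"type":"number"}},"roll":{"type":"number"}}}},"fingers":{"type":"number"}},"required":["series"]}

```bash
mkdir -p pics; cat > h.py <<'E'
import numpy as np, cv2
from bench import bot, viewer
from scipy.spatial.transform import Rotation as R
def rot(q): return R.from_quat([q[1],q[2],q[3],q[0]]).as_matrix()
def ray(p,uv):
    K=np.array(p["K"]); 
    a=np.array(p["attitude"]); M=rot(a) if a.size==4 else a.reshape(3,3)
    d=np.linalg.inv(K)@[uv[0],uv[1],1]; return np.array(p["origin"]), M@(d*[1,-1,-1])
def onz(p,uv,z):
    o,d=ray(p,uv); return o+d*(z-o[2])/d[2]
def save(im,n): cv2.imwrite(n,im[:,:,::-1])
E
python3 - <<'E'
from h import *
s=bot.get_state(); print(s)
for n in("scene","top"):
    im=viewer.camera(n); save(im,f"pics/{n}0.png"); np.save(f"{n}0.npy",im)
    print(n,viewer.camera_params(n))
print(viewer.camera_params("wrist"))
E
```

```text
{'clock': 0.0, 'joints': array([ 1.10377631,  0.52200256, -0.03630921,  1.59998724,  0.02119228,
        1.02113202, -0.11286073]), 'qvel': array([ 0.00119864,  0.00133298, -0.00042401, -0.00025504,  0.00038089,
       -0.00074532,  0.00251434]), 'effort': array([-1.17417432e-03, -9.27132940e+01,  1.97933257e+00, -3.69943821e+01,
        1.78929884e-02,  8.14141065e-03,  4.41155976e-05]), 'tool_pos': array([ 0.24139279, -0.57616198,  0.25274051]), 'tcp_rot': array([-5.51035123e-04,  9.80390017e-01,  1.97066201e-01, -1.54257679e-04]), 'contact_force': array([-0.85833872, -1.17411375, -0.29827764]), 'torque': array([-0.01178686,  0.00591663,  0.05053384]), 'grasp_force': 0.0, 'finger_gap': 1.0010950782799077}
scene {'K': array([[399.83404999,   0.        , 255.62704102],
       [  0.        , 399.83404999, 190.82319229],
       [  0.        ,   0.        ,   1.        ]]), 'origin': array([0.04906479, 0.98791122, 0.67547526]), 'attitude': array([-0.25491318, -0.14326966,  0.44561547,  0.84612052])}
top {'K': array([[378.72354551,   0.        , 255.79464034],
       [  0.        , 378.72354551, 192.52301226],
       [  0.        ,   0.        ,   1.        ]]), 'origin': array([0.37272429, 0.24785884, 1.05388858]), 'attitude': array([ 0.70684237,  0.07394765, -0.05984624, -0.7009451 ])}
{'K': array([[331.18020068,   0.        , 255.16756552],
       [  0.        , 331.18020068, 186.34938699],
       [  0.        ,   0.        ,   1.        ]]), 'origin': array([ 0.31192171, -0.54805168,  0.37404605]), 'attitude': array([ 0.82309811, -0.12466097,  0.0836971 , -0.54768964])}
```

View pics/top0.png

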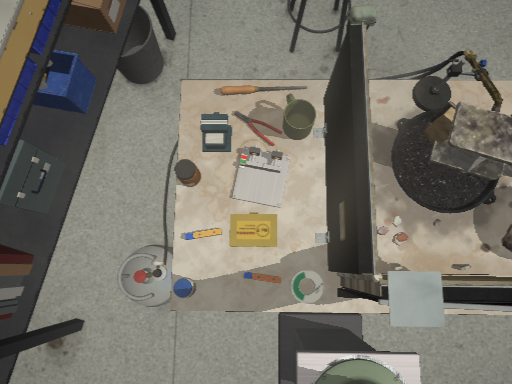

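View pics/scene0.png

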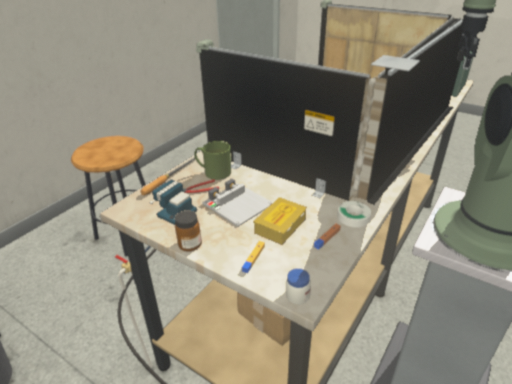

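The top view shows the jig at about (262,178), with its fence up in the picture and slightly turned. The brass bar is at (202,234), the copper bar at (262,277) and the tin at (254,230). In the scene view the bars are at (254,257) and (327,236).

```bash
cat > m.py <<'E'
from h import *
def bars(im,p,zt=0.016,roi=None):
    hsv=cv2.cvtColor(im,cv2.COLOR_RGB2HSV); out=[]
    for name,(lo,hi) in dict(yellow=((15,150,120),(30,255,255)),copper=((4,110,60),(13,255,220)),blue=((100,130,60),(125,255,255))).items():
        m=cv2.inRange(hsv,lo,hi)
        if roi: 
            k=np.zeros_like(m);k[roi[1]:roi[3],roi[0]:roi[2]]=255;m&=k
        for c in cv2.findContours(m,cv2.RETR_EXTERNAL,cv2.CHAIN_APPROX_NONE)[0]:
            a=cv2.contourArea(c)
            if a<25: continue
            r=cv2.minAreaRect(c); b=cv2.boxPoints(r)
            w=onz(p,r[0],zt); 
            B=np.array([onz(p,q,zt)[:2] for q in b]); e=[B[1]-B[0],B[2]-B[1]]; L=[np.linalg.norm(v) for v in e]; v=e[int(np.argmax(L))]
            print(name,a,np.round(r[0],1),np.round(w[:2],4),"size",np.round(L,4),"ang",round(np.degrees(np.arctan2(v[1],v[0]))%180,1))
E
python3 - <<'E'
from m import *
p=viewer.camera_params("top"); im=np.load("top0.npy")
bars(im,p,roi=(170,80,325,312))
g=cv2.cvtColor(im,cv2.COLOR_RGB2HSV)
m=((g[...,1]<28)&(g[...,2]>130)).astype(np.uint8)*255
k=np.zeros_like(m);k[140:212,222:296]=255;m&=k
c=max(cv2.findContours(m,cv2.RETR_EXTERNAL,cv2.CHAIN_APPROX_NONE)[0],key=cv2.contourArea)
r=cv2.minAreaRect(c);print(cv2.contourArea(c),r)
for q in cv2.boxPoints(r): print(q,np.round(onz(p,q,.008)[:2],4))
a=cv2.resize(im[75:315,170:330],None,fx=3.3,fy=2.5*1,interpolation=cv2.INTER_CUBIC)
a=cv2.resize(im[135:245,190:310],None,fx=5,fy=5,interpolation=cv2.INTER_CUBIC)
save(a,"pics/c1.png")
E
```

```text
yellow 160.0 [253.5 233.5] [0.4576 0.2748] size [0.0246 0.085 ] ang 90.5
copper 127.5 [266.2 277.7] [0.3399 0.2395] size [0.0148 0.0749] ang 82.7
copper 32.5 [268.5 125.9] [0.7677 0.2349] size [0.0085 0.0807] ang 65.5
blue 26.5 [189.  235.5] [0.4506 0.4515] size [0.0165 0.0137] ang 90.5
2065.5 ((261.01922607421875, 176.90383911132812), (49.4212646484375, 51.970767974853516), 11.309932708740234)
[231.69229 197.53845] [0.5585 0.3374]
[241.88461 146.5769 ] [0.7078 0.3113]
[290.34616 156.26923] [0.6795 0.1721]
[280.15384 207.23077] [0.532  0.2015]
```

View pics/c1.png

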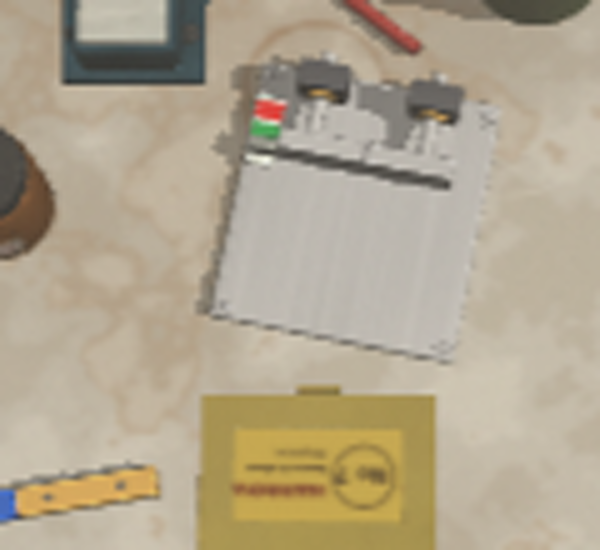

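The crop shows the bed's corners at full-frame (231.6,198), (280,207), (289,156) and (239,147). The fence is at the far side, with the scale at its left end. This gives a jig centre of about (0.620,0.256) and a yaw of about -10°. I'll start by lifting and swinging over the walls.

Request:
{"op": "servo_tool", "data": {"series": [{"delta_pos": [0, 0, -4], "roll": 0}, {"delta_pos": [0, 0, -4], "roll": 0}, {"delta_pos": [0, 0, -4], "roll": 0}, {"delta_pos": [0, 0, -4], "roll": 0}, {"delta_pos": [0, 0, -4], "roll": 0}, {"delta_pos": [0, 0, -1], "roll": 0}], "fingers": 5}}

```text
clock: 0.6
tool_pos: [0.2417, -0.5771, 0.4695]
tcp_rot: [0.003, 0.98, 0.197, 0.001]
contact_force: [0.1, -0.5, 0.3]
finger_gap: 0.591
grasp_force: 0.0
```

Request:
{"op": "servo_tool", "data": {"series": [{"delta_pos": [3, 0, 0], "roll": -2.8}, {"delta_pos": [4, 0, 0], "roll": -3.7}, {"delta_pos": [4, 0, 0], "roll": -3.7}, {"delta_pos": [4, 0, 0], "roll": -3.7}, {"delta_pos": [4, 0, 0], "roll": -3.7}, {"delta_pos": [4, 0, 0], "roll": -3.7}]}}

```text
clock: 1.1
tool_pos: [0.4378, -0.4554, 0.4628]
tcp_rot: [-0.0, 0.927, 0.376, -0.0]
contact_force: [0.6, -0.4, 0.8]
finger_gap: 0.584
grasp_force: 0.0
```

```bash
python3 - <<'E'
from m import *
s=bot.get_state();print(s['joints'],s['tool_pos'],s['clock'])
p=viewer.camera_params("top"); im=np.load("top0.npy")
for uv in((182,237.5),(222,231),(202,234.3),(243,275.5),(281,280)): print(uv,onz(p,uv,.012))
E
```

```text
[ 0.81470057  0.41168019 -0.16307137  1.2467168   0.06517245  1.48895181
 -0.13957449] [ 0.437784   -0.45535742  0.46277027] 1.1
(182, 237.5) [0.44525662 0.47140979 0.012     ]
(222, 231) [0.46403981 0.36170901 0.012     ]
(202, 234.3) [0.45450535 0.4165878  0.012     ]
(243, 275.5) [0.34496804 0.30187271 0.012     ]
(281, 280) [0.33427612 0.19977872 0.012     ]
```

Request:
{"op": "servo_tool", "data": {"series": [{"delta_pos": [4, 0, 0], "roll": -3.7}, {"delta_pos": [4, 0, 0], "roll": -3.7}, {"delta_pos": [4, 0, 0], "roll": -3.7}, {"delta_pos": [4, 0, 0], "roll": -3.7}, {"delta_pos": [4, 0, 0], "roll": -3.7}, {"delta_pos": [4, 0, 0], "roll": -3.7}, {"delta_pos": [4, 0, 0], "roll": -3.7}, {"delta_pos": [4, 0, 0], "roll": -3.7}, {"delta_pos": [4, 0, 0], "roll": -3.7}, {"delta_pos": [4, 0, 0], "roll": -3.7}]}}

```text
clock: 1.93
tool_pos: [0.6293, -0.1119, 0.4627]
tcp_rot: [-0.0, 0.759, 0.651, -0.0]
contact_force: [0.7, -1.2, -0.7]
finger_gap: 0.584
grasp_force: 0.0
```

Request:
{"op": "servo_tool", "data": {"series": [{"delta_pos": [4, 0, 0], "roll": -3.7}, {"delta_pos": [4, 0, 0], "roll": -3.7}, {"delta_pos": [4, 0, 0], "roll": -3.7}, {"delta_pos": [4, 0, 0], "roll": -3.7}, {"delta_pos": [4, 0, 0], "roll": -3.7}, {"delta_pos": [4, 0, 0], "roll": -3.7}, {"delta_pos": [4, 0, 0], "roll": -3.7}, {"delta_pos": [4, 0, 0], "roll": -3.7}]}}

```text
clock: 2.6
tool_pos: [0.6064, 0.2038, 0.4628]
tcp_rot: [-0.0, 0.568, 0.823, -0.0]
contact_force: [1.0, 0.2, 0.1]
finger_gap: 0.585
grasp_force: 0.0
```

```bash
python3 - <<'E'
from m import *
p=viewer.camera_params("wrist"); im=viewer.camera("wrist"); save(im,"pics/w1.png"); np.save("w1.npy",im)
import pickle; pickle.dump(p,open("w1.pkl","wb"))
print(p['origin']); 
for uv in((0,0),(511,0),(0,383),(511,383),(256,192)): print(uv,onz(p,uv,.008)[:2])
E
```

```text
[0.57960401 0.27379212 0.58401021]
(0, 0) [0.16671136 0.24848891]
(511, 0) [0.90713901 0.52961972]
(0, 383) [ 0.27385552 -0.52665325]
(511, 383) [ 1.34232555 -0.12189267]
(256, 192) [0.64892799 0.09636607]
```

View pics/w1.png

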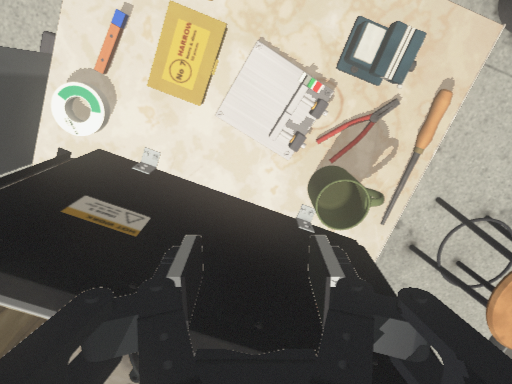

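The wrist picture shows the copper bar's blue end at (119,17), the tin, and the jig with its near edge from (258,40) to (218,114). Its green and red scale is at (315,85). I'll move above the brass bar next.

Request:
{"op": "servo_tool", "data": {"series": [{"delta_pos": [0, 0, 0], "roll": 5.5}, {"delta_pos": [0, 0, 0], "roll": 5.5}, {"delta_pos": [3.4, -1.6, 0], "roll": 0}, {"delta_pos": [3.4, -1.6, 0], "roll": 0}, {"delta_pos": [3.4, -1.6, 0], "roll": 0}, {"delta_pos": [3.4, -1.6, 0], "roll": 0}, {"delta_pos": [3.4, -1.6, 0], "roll": 0}, {"delta_pos": [3.4, -1.6, 0], "roll": 0}, {"delta_pos": [3.2, -1.6, 0], "roll": 0}]}}

```text
clock: 3.4
tool_pos: [0.4556, 0.4172, 0.4631]
tcp_rot: [-0.0, 0.645, 0.764, -0.0]
contact_force: [0.4, 0.2, -0.3]
finger_gap: 0.585
grasp_force: 0.0
```

Request:
{"op": "servo_tool", "data": {"series": [{"delta_pos": [0, 0, 4], "roll": 0}, {"delta_pos": [0, 0, 4], "roll": 0}, {"delta_pos": [0, 0, 4], "roll": 0}, {"delta_pos": [0, 0, 4], "roll": 0}, {"delta_pos": [0, 0, 4], "roll": 0}, {"delta_pos": [0, 0, 4], "roll": 0}, {"delta_pos": [0, 0, 2], "roll": 0}, {"delta_pos": [0, 0, 0], "roll": 0}, {"delta_pos": [0, 0, 0], "roll": 0}]}}

```text
clock: 4.15
tool_pos: [0.4568, 0.4159, 0.2031]
tcp_rot: [-0.0, 0.645, 0.764, -0.001]
contact_force: [1.6, -0.2, 0.7]
finger_gap: 0.585
grasp_force: 0.0
```

```bash
python3 - <<'E'
from m import *
import pickle
q=pickle.load(open("w1.pkl","rb"))
a,b=onz(q,(258,40),.008)[:2],onz(q,(218,114),.008)[:2]
d=a-b; print("jig near L,R",a,b,np.linalg.norm(d),np.degrees(np.arctan2(d[1],d[0])))
s=bot.get_state();print(s['tool_pos'],s['tcp_rot'],s['finger_gap'])
p=viewer.camera_params("wrist"); im=viewer.camera("wrist"); save(im,"pics/w2.png"); np.save("w2.npy",im)
bars(im,p)
E
```

```text
jig near L,R [0.56079149 0.33706485] [0.53851761 0.2043241 ] 0.1345965513206121 80.47451484221041
[0.45677437 0.41586047 0.20313936] [-2.63546765e-04  6.45212645e-01  7.64002671e-01 -7.01238200e-04] 0.5851278082628277
copper 294.5 [127.  285.2] [0.3431 0.262 ] size [0.0316 0.0156] ang 82.1
copper 475.0 [430.4 174.4] [0.6251 0.4351] size [0.0289 0.0509] ang 120.4
copper 41.5 [456.  138.1] [0.6372 0.4727] size [0.0335 0.006 ] ang 45.7
blue 206.5 [131.5 263.9] [0.3464 0.2888] size [0.0201 0.0145] ang 82.2
blue 292.5 [254.  126.5] [0.4497 0.4518] size [0.0128 0.0192] ang 99.9
```

View pics/w2.png

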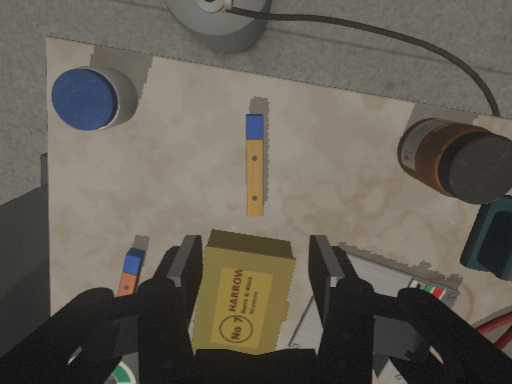

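The picture shows the brass bar upright in the image from its blue end at (255,114) to (255,216), with the jig, tin and both jars clear of it.

```bash
python3 - <<'E'
from m import *
p=viewer.camera_params("wrist"); im=np.load("w2.npy")
for uv in((255,113.7),(255.5,216)): print(onz(p,uv,.016))
hsv=cv2.cvtColor(im,cv2.COLOR_RGB2HSV); print(hsv[200,255],hsv[150,250],hsv[200,235],hsv[200,250],hsv[126,254])
m=cv2.inRange(hsv,(12,100,140),(28,255,255))|cv2.inRange(hsv,(100,130,60),(125,255,255))
k=np.zeros_like(m);k[100:230,235:275]=255;m&=k
r=cv2.minAreaRect(cv2.findNonZero(m)); print(r)
B=np.array([onz(p,q,.016)[:2] for q in cv2.boxPoints(r)]);print(B,B.mean(0),np.linalg.norm(B[1]-B[0]),np.linalg.norm(B[2]-B[1]))
c=B.mean(0)-bot.get_state()['tool_pos'][:2]; q=bot.get_state()['tcp_rot'];print("tool off",rot(q).T@[*c,0])
E
```

```text
[0.44949908 0.46411825 0.016     ]
[0.46684627 0.36455349 0.016     ]
[ 17  92 119] [ 18 129 158] [ 20  37 152] [ 18 131 163] [111 133 136]
((254.0, 166.0), (13.999998092651367, 99.99998474121094), 0.0)
[[0.45840015 0.36313057]
 [0.44259594 0.46084955]
 [0.45528145 0.46299439]
 [0.47231187 0.36547429]] [0.45714735 0.4131122 ] 0.09898875337030659 0.012865560562414662
tool off [-3.24741847e-03 -6.41888877e-04 -2.91305083e-06]
```

Request:
{"op": "servo_tool", "data": {"series": [{"delta_pos": [-0.25, 0, 4], "roll": 0}, {"delta_pos": [0, 0, 4], "roll": 0}, {"delta_pos": [0, 0, 4], "roll": 0}, {"delta_pos": [0, 0, 2.5], "roll": 0}, {"delta_pos": [0, 0, 1.5], "roll": 0}, {"delta_pos": [0, 0, 1], "roll": 0}, {"delta_pos": [0, 0, 0.7], "roll": 0}, {"delta_pos": [0, 0, 0], "roll": 0}]}}

```text
clock: 4.87
tool_pos: [0.4578, 0.4139, 0.0268]
tcp_rot: [0.0, 0.645, 0.764, 0.0]
contact_force: [1.2, -0.1, -0.0]
finger_gap: 0.589
grasp_force: 0.0
```

Request:
{"op": "servo_tool", "data": {"series": [{"delta_pos": [0, 0, 0], "roll": 0}, {"delta_pos": [0, 0, 0], "roll": 0}, {"delta_pos": [0, 0, 0], "roll": 0}, {"delta_pos": [0, 0, 0], "roll": 0}, {"delta_pos": [0, 0, 0], "roll": 0}, {"delta_pos": [0, 0, 0], "roll": 0}], "fingers": 1}}

```text
clock: 5.37
tool_pos: [0.458, 0.4139, 0.0278]
tcp_rot: [0.0, 0.645, 0.764, 0.001]
contact_force: [-2.5, -1.7, 10.9]
finger_gap: 0.164
grasp_force: 59.1
```

Request:
{"op": "servo_tool", "data": {"series": [{"delta_pos": [0, 0, -1], "roll": 0}, {"delta_pos": [0, 0, -3], "roll": 0}, {"delta_pos": [0, 0, -4], "roll": 0}, {"delta_pos": [0, 0, -2], "roll": 0}, {"delta_pos": [0, 0, 0], "roll": 0}]}}

```text
clock: 5.78
tool_pos: [0.4588, 0.4151, 0.1319]
tcp_rot: [0.0, 0.645, 0.764, 0.003]
contact_force: [1.0, 0.2, -1.7]
finger_gap: 0.163
grasp_force: 59.3
```

Request:
{"op": "servo_tool", "data": {"series": [{"delta_pos": [0, 0, -2.3], "roll": 6.5}, {"delta_pos": [0, 0, -2.3], "roll": 6.5}, {"delta_pos": [0, 0, -2.3], "roll": 6.6}, {"delta_pos": [-2.5, 2, 0], "roll": 0}, {"delta_pos": [-2.5, 2, 0], "roll": 0}, {"delta_pos": [-2.5, 2, 0], "roll": 0}, {"delta_pos": [-2.5, 2, 0], "roll": 0}, {"delta_pos": [-2.5, 2, 0], "roll": 0}, {"delta_pos": [0, 0, 0], "roll": 0}, {"delta_pos": [0, 0, 0], "roll": 0}]}}

```text
clock: 6.62
tool_pos: [0.5351, 0.2709, 0.1955]
tcp_rot: [0.0, 0.767, 0.642, -0.0]
contact_force: [0.6, 1.2, -1.4]
finger_gap: 0.168
grasp_force: 59.3
```

```bash
python3 - <<'E'
from m import *
s=bot.get_state();print(s['tool_pos'],s['tcp_rot'])
p=viewer.camera_params("wrist"); im=viewer.camera("wrist"); np.save("w3.npy",im)
import pickle; pickle.dump(p,open("w3.pkl","wb"))
save(cv2.resize(im[40:300,190:490],None,fx=2,fy=2,interpolation=cv2.INTER_CUBIC),"pics/w3.png")
E
```

```text
[0.53508183 0.2709346  0.19545702] [ 2.98642521e-04  7.66952826e-01  6.41703397e-01 -1.53857518e-04]
```

View pics/w3.png

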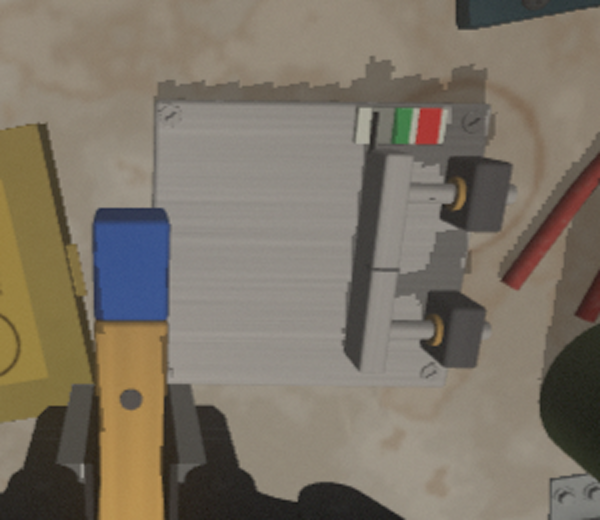

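The crop shows the held brass bar with its blue end up, the bed's left edge along row 103, the fence top's near edge from (385,153) to (360,371) with the dark middle line at (371,268), and the pointer at rest beside the scale.

```bash
python3 - <<'E'
from m import *
import pickle; p=pickle.load(open("w3.pkl","rb"))
f=lambda u,v,z: onz(p,(u/2+190,v/2+40),z)[:2]
NL,NR,mid,FL=f(385,153,.0355),f(360,371,.0355),f(371,268,.0355),f(411,153,.0355)
d=NL-NR; print("fence",NL,NR,"mid",(NL+NR)/2,mid,"len",np.linalg.norm(d),np.degrees(np.arctan2(d[1],d[0])),"thick",np.linalg.norm(FL-NL))
a,b,c=f(155,103,.008),f(490,104,.008),f(442,384,.008)
print("jig NL,FL,FR",a,b,c,np.linalg.norm(a-b),np.linalg.norm(b-c),np.degrees(np.arctan2(*(b-a)[::-1])),"centre",(a+c)/2)
# held bar blue end top, z from TCP
for z in (.1955-.012,.1955-.015): 
  e1,e2,m=f(97,222,z),f(168,222,z),f(131,323,z); print("bar end",(e1+e2)/2,np.linalg.norm(e1-e2))
E
```

```text
fence [0.64896022 0.29970549] [0.63124336 0.20233827] mid [0.64010179 0.25102188] [0.63971079 0.25086832] len 0.09896596757567198 79.68733033248932 thick 0.010857699452563608
jig NL,FL,FR [0.55868836 0.33566523] [0.70652923 0.30865463] [0.67997946 0.1737393 ] 0.15028803436134586 0.13750285600255518 -10.353776875843794 centre [0.61933391 0.25470226]
bar end [0.54463807 0.31867851] 0.01447001177957943
bar end [0.54454606 0.31808968] 0.014796020951639647
```

Request:
{"op": "servo_tool", "data": {"series": [{"delta_pos": [0.05, 2.5, 1.5], "roll": 0}, {"delta_pos": [0, 2.5, 2.5], "roll": 0}, {"delta_pos": [0, 2.4, 2.5], "roll": 0}, {"delta_pos": [0, 0, 3], "roll": 0}, {"delta_pos": [0, 0, 2.5], "roll": 0}, {"delta_pos": [0, 0, 1.5], "roll": 0}, {"delta_pos": [0, 0, 1], "roll": 0}, {"delta_pos": [0, 0, 0.5], "roll": 0}, {"delta_pos": [0, 0, 0.3], "roll": 0}, {"delta_pos": [0, 0, 0], "roll": 0}]}}

```text
clock: 7.5
tool_pos: [0.6074, 0.2612, 0.043]
tcp_rot: [0.0, 0.766, 0.643, 0.0]
contact_force: [-0.1, -0.5, -2.2]
finger_gap: 0.163
grasp_force: 59.3
```

Request:
{"op": "servo_tool", "data": {"series": [{"delta_pos": [-0.25, 0.05, 0.3], "roll": 0.3}, {"delta_pos": [0, 0, 0.2], "roll": 0}, {"delta_pos": [0, 0, 0.15], "roll": 0}, {"delta_pos": [0, 0, 0], "roll": 0}]}}

```text
clock: 7.83
tool_pos: [0.6073, 0.258, 0.0359]
tcp_rot: [0.0, 0.768, 0.641, 0.0]
contact_force: [-1.1, -0.1, -1.6]
finger_gap: 0.164
grasp_force: 59.3
```

Request:
{"op": "servo_tool", "data": {"series": [{"delta_pos": [0, 0, 0.08], "roll": 0}, {"delta_pos": [0, 0, 0], "roll": 0}]}}

```text
clock: 8.0
tool_pos: [0.6074, 0.2581, 0.0358]
tcp_rot: [0.0, 0.768, 0.641, 0.0]
contact_force: [-3.4, -2.4, 9.8]
finger_gap: 0.168
grasp_force: 60.7
```

Request:
{"op": "servo_tool", "data": {"series": [{"delta_pos": [0, 0, 0], "roll": 0}, {"delta_pos": [0, 0, 0], "roll": 0}, {"delta_pos": [0, 0, 0], "roll": 0}, {"delta_pos": [0, 0, 0], "roll": 0}, {"delta_pos": [0, 0, -0.5], "roll": 0}, {"delta_pos": [0, 0, -1.5], "roll": 0}, {"delta_pos": [0, 0, -3], "roll": 0}, {"delta_pos": [0, 0, -3], "roll": 0}], "fingers": 2.7}}

```text
clock: 8.67
tool_pos: [0.6068, 0.2581, 0.1165]
tcp_rot: [-0.0, 0.767, 0.641, -0.001]
contact_force: [0.7, -0.5, 0.2]
finger_gap: 0.313
grasp_force: 0.0
```

Request:
{"op": "servo_tool", "data": {"series": [{"delta_pos": [0, 0, -4], "roll": 0}, {"delta_pos": [-0.8, -3.7, -1], "roll": 0}, {"delta_pos": [-0.8, -3.7, -1], "roll": 0}, {"delta_pos": [-0.8, -3.7, -1], "roll": 0}, {"delta_pos": [-0.8, -3.8, -1], "roll": 0}, {"delta_pos": [-0.8, -3.8, 0], "roll": 0}, {"delta_pos": [-0.8, -3.7, 0], "roll": 0}, {"delta_pos": [-0.7, -3.7, 0], "roll": 0}, {"delta_pos": [0, 0, 0], "roll": -3}, {"delta_pos": [0, 0, 0], "roll": 0}], "fingers": 5}}

```text
clock: 9.5
tool_pos: [0.3397, 0.2508, 0.1965]
tcp_rot: [0.001, 0.749, 0.663, 0.001]
contact_force: [0.6, -0.6, -0.8]
finger_gap: 0.586
grasp_force: 0.0
```

```bash
python3 - <<'E'
from m import *
s=bot.get_state();print(s['tool_pos'],s['tcp_rot'])
p=viewer.camera_params("wrist"); im=viewer.camera("wrist"); save(im,"pics/w4.png"); np.save("w4.npy",im)
import pickle; pickle.dump(p,open("w4.pkl","wb"))
bars(im,p)
E
```

```text
[0.33965577 0.25078649 0.19645605] [6.69919655e-04 7.48868094e-01 6.62718166e-01 8.73319572e-04]
copper 1144.5 [255.5 177.5] [0.3398 0.2406] size [0.0137 0.0758] ang 83.4
copper 26.0 [392.5 101.5] [0.4686 0.295 ] size [0.0062 0.0061] ang 173.0
blue 322.5 [255.5 126. ] [0.3456 0.2885] size [0.0134 0.0197] ang 83.4
```

View pics/w4.png

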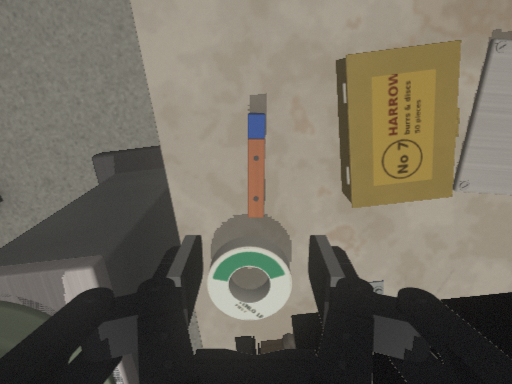

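The wrist picture shows the copper bar from its blue end at (257,113) to (257,217). A tape roll lies beyond its right end, clear of the grasp.

Request:
{"op": "servo_tool", "data": {"series": [{"delta_pos": [-0.1, 0.1, 4], "roll": -0.4}, {"delta_pos": [0, 0, 4], "roll": 0}, {"delta_pos": [0, 0, 4], "roll": 0}, {"delta_pos": [0, 0, 2], "roll": 0}, {"delta_pos": [0, 0, 1.2], "roll": 0}, {"delta_pos": [0, 0, 0.9], "roll": 0}, {"delta_pos": [0, 0, 0.6], "roll": 0}, {"delta_pos": [0, 0, 0], "roll": 0}]}}

```text
clock: 10.22
tool_pos: [0.3419, 0.2495, 0.0275]
tcp_rot: [0.0, 0.749, 0.663, -0.0]
contact_force: [-0.1, 0.1, -0.5]
finger_gap: 0.582
grasp_force: 0.0
```

Request:
{"op": "servo_tool", "data": {"series": [{"delta_pos": [0, 0, 0], "roll": 0}, {"delta_pos": [0, 0, 0], "roll": 0}, {"delta_pos": [0, 0, 0], "roll": 0}, {"delta_pos": [0, 0, 0], "roll": 0}, {"delta_pos": [0, 0, 0], "roll": 0}, {"delta_pos": [0, 0, 0], "roll": 0}], "fingers": 1}}

```text
clock: 10.72
tool_pos: [0.3421, 0.2496, 0.0289]
tcp_rot: [0.0, 0.748, 0.663, 0.001]
contact_force: [-3.0, -1.7, 13.5]
finger_gap: 0.162
grasp_force: 58.5
```

Request:
{"op": "servo_tool", "data": {"series": [{"delta_pos": [0, 0, -1], "roll": 0}, {"delta_pos": [0, 0, -3], "roll": 0}, {"delta_pos": [0, 0, -4], "roll": 0}, {"delta_pos": [0, 0, -4], "roll": 0}, {"delta_pos": [0, 0, -4], "roll": 0}, {"delta_pos": [0, 0, -1], "roll": 0}, {"delta_pos": [0, 0, 0], "roll": 0}]}}

```text
clock: 11.3
tool_pos: [0.3428, 0.2498, 0.2009]
tcp_rot: [0.001, 0.749, 0.663, 0.003]
contact_force: [0.4, -0.4, -2.8]
finger_gap: 0.165
grasp_force: 59.9
```

Request:
{"op": "servo_tool", "data": {"series": [{"delta_pos": [0, 0, 0], "roll": 3.4}, {"delta_pos": [0.9, 3.1, 0], "roll": 0}, {"delta_pos": [0.9, 3.1, 0], "roll": 0}, {"delta_pos": [0.9, 3.1, 0], "roll": 0}, {"delta_pos": [0.9, 3.1, 0], "roll": 0}, {"delta_pos": [0.9, 3.1, 0], "roll": 0}, {"delta_pos": [1.0, 3.0, 0], "roll": 0}, {"delta_pos": [0, 0, 0], "roll": 0}, {"delta_pos": [0, 0, 0], "roll": 0}]}}

```text
clock: 12.05
tool_pos: [0.5336, 0.2701, 0.1956]
tcp_rot: [-0.0, 0.768, 0.641, -0.001]
contact_force: [-0.6, -0.2, -3.9]
finger_gap: 0.158
grasp_force: 60.0
```

```bash
python3 - <<'E'
from m import *
s=bot.get_state();print(s['tool_pos'],s['tcp_rot'])
p=viewer.camera_params("wrist"); im=viewer.camera("wrist"); np.save("w5.npy",im)
import pickle; pickle.dump(p,open("w5.pkl","wb"))
save(cv2.resize(im[40:300,190:490],None,fx=2,fy=2,interpolation=cv2.INTER_CUBIC),"pics/w5.png")
E
```

```text
[0.53362204 0.27005871 0.19561929] [-2.09675827e-04  7.67924851e-01  6.40538718e-01 -1.23716342e-03]
```

View pics/w5.png

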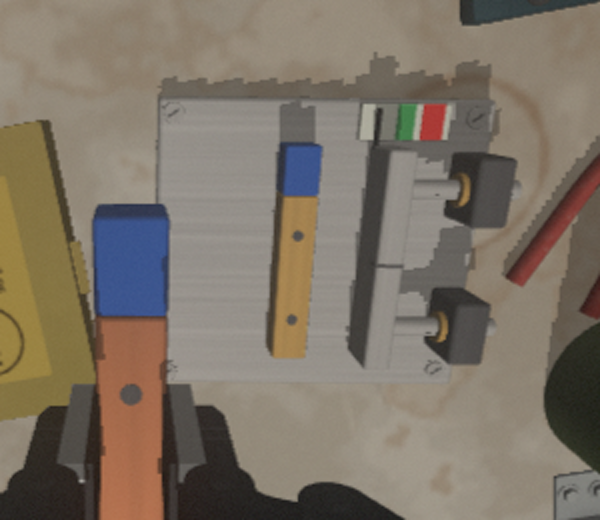

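The crop shows the brass bar lying on the bed from (302,144) to (290,357), a little in front of the fence with its blue end at the scale side. The copper bar is held, its blue end at row 218 of the crop.

```bash
python3 - <<'E'
from m import *
import pickle; p=pickle.load(open("w5.pkl","rb"))
f=lambda u,v,z: onz(p,(u/2+190,v/2+40),z)[:2]
a,b=f(304,145,.024),f(290.5,357,.024); d=a-b
F=np.array([f(388.5,150,.0355),f(363,367,.0355)]); mid=F.mean(0); y=(F[0]-F[1]);y/=np.linalg.norm(y); x=np.array([y[1],-y[0]])
print("fence mid",mid,np.degrees(np.arctan2(y[1],y[0])))
c=(a+b)/2; print("brass",c,np.linalg.norm(d),np.degrees(np.arctan2(d[1],d[0])),"in fence xy",(c-mid)@x,(c-mid)@y)
e=f(132,218,.1956-.0129);t=bot.get_state()['tool_pos'][:2]; print("copper end rel tool",(e-t)@y,(e-t)@x)
E
```

```text
fence mid [0.63971709 0.2511151 ] 79.45143062804841
brass [0.60873994 0.25737625] 0.09916745628109169 80.40112141452406 in fence xy -0.031599863788369896 0.00048437715847123725
copper end rel tool 0.04931135074806542 0.0017274960472154245
```

Request:
{"op": "servo_tool", "data": {"series": [{"delta_pos": [-0.1, 1.8, 1.5], "roll": 0}, {"delta_pos": [0, 1.7, 2.5], "roll": 0}, {"delta_pos": [0, 0, 3], "roll": 0}, {"delta_pos": [0, 0, 3], "roll": 0}, {"delta_pos": [0, 0, 2.5], "roll": 0}, {"delta_pos": [0, 0, 1.5], "roll": 0}, {"delta_pos": [0, 0, 1], "roll": 0}, {"delta_pos": [0, 0, 0.3], "roll": 0}, {"delta_pos": [0, 0, 0], "roll": 0}]}}

```text
clock: 12.85
tool_pos: [0.5674, 0.2636, 0.0451]
tcp_rot: [-0.0, 0.767, 0.641, -0.0]
contact_force: [-0.1, 0.2, -1.9]
finger_gap: 0.16
grasp_force: 59.9
```

Request:
{"op": "servo_tool", "data": {"series": [{"delta_pos": [0.15, 0, 0.4], "roll": 0}, {"delta_pos": [0, 0, 0.3], "roll": 0}, {"delta_pos": [0, 0, 0.15], "roll": 0}, {"delta_pos": [0, 0, 0], "roll": 0}]}}

```text
clock: 13.18
tool_pos: [0.5682, 0.2651, 0.0371]
tcp_rot: [0.0, 0.768, 0.641, 0.0]
contact_force: [0.7, 0.1, -0.8]
finger_gap: 0.163
grasp_force: 60.2
```

Request:
{"op": "servo_tool", "data": {"series": [{"delta_pos": [0, 0, 0.05], "roll": 0}, {"delta_pos": [0, 0, 0], "roll": 0}]}}

```text
clock: 13.35
tool_pos: [0.5682, 0.2651, 0.0371]
tcp_rot: [0.0, 0.768, 0.641, 0.001]
contact_force: [-2.6, -1.6, 10.7]
finger_gap: 0.16
grasp_force: 61.6
```

Request:
{"op": "servo_tool", "data": {"series": [{"delta_pos": [0, 0, 0], "roll": 0}, {"delta_pos": [0, 0, 0], "roll": 0}, {"delta_pos": [0, 0, 0], "roll": 0}, {"delta_pos": [0, 0, 0], "roll": 0}, {"delta_pos": [0, 0, -0.5], "roll": 0}, {"delta_pos": [0, 0, -1.5], "roll": 0}, {"delta_pos": [0, 0, -3], "roll": 0}, {"delta_pos": [0, 0, -3], "roll": 0}], "fingers": 2.7}}

```text
clock: 14.02
tool_pos: [0.5673, 0.2648, 0.1175]
tcp_rot: [-0.0, 0.767, 0.641, -0.001]
contact_force: [0.5, -0.0, 0.5]
finger_gap: 0.317
grasp_force: 0.0
```

Request:
{"op": "servo_tool", "data": {"series": [{"delta_pos": [0, -1.5, 0], "roll": 0}, {"delta_pos": [0, -1.5, 0], "roll": 0}, {"delta_pos": [0, 0, 2.5], "roll": 0}, {"delta_pos": [0, 0, 2.5], "roll": 0}, {"delta_pos": [0, 0, 0.7], "roll": 0}, {"delta_pos": [0, 0, 0], "roll": 0}], "fingers": 0}}

```text
clock: 14.52
tool_pos: [0.5377, 0.2699, 0.0584]
tcp_rot: [-0.0, 0.767, 0.641, -0.001]
contact_force: [-0.4, -0.8, 0.2]
finger_gap: 0.002
grasp_force: 0.0
```

```bash
python3 - <<'E'
from m import *
s=bot.get_state();print(s['tool_pos'],s['tcp_rot'],s['finger_gap'])
p=viewer.camera_params("wrist"); im=viewer.camera("wrist"); np.save("w6.npy",im)
import pickle; pickle.dump(p,open("w6.pkl","wb"))
save(im,"pics/w6.png"); bars(im,p,.024)
E
```

```text
[0.53772857 0.26988195 0.05840746] [-2.04779741e-04  7.67468716e-01  6.41085499e-01 -1.05427041e-03] 0.0017295155056970732
yellow 182.5 [ 75.8 255.2] [0.4432 0.2754] size [0.0091 0.0212] ang 87.9
yellow 234.5 [ 59.8 216. ] [0.4427 0.2981] size [0.0098 0.0227] ang 94.0
copper 54.5 [ 82.5 274. ] [0.4429 0.2639] size [0.007  0.0072] ang 87.8
copper 84.0 [ 77.5 260.5] [0.443  0.2722] size [0.0072 0.007 ] ang 14.5
copper 86.5 [ 71.4 244.1] [0.4431 0.2819] size [0.0075 0.006 ] ang 4.5
copper 99.0 [ 65.2 228.7] [0.443  0.2909] size [0.0075 0.0063] ang 4.3
copper 167.5 [ 58.5 211.5] [0.443  0.3005] size [0.0083 0.0075] ang 69.3
copper 80.0 [ 51.7 192.4] [0.4432 0.3108] size [0.0077 0.0076] ang 15.2
copper 2904.5 [314. 236.] [0.5681 0.2641] size [0.0611 0.0151] ang 78.1
blue 1270.0 [402.4 160.7] [0.6148 0.296 ] size [0.0226 0.015 ] ang 80.0
blue 1260.0 [320. 160.] [0.5759 0.3034] size [0.0151 0.0207] ang 83.9
```

View pics/w6.png

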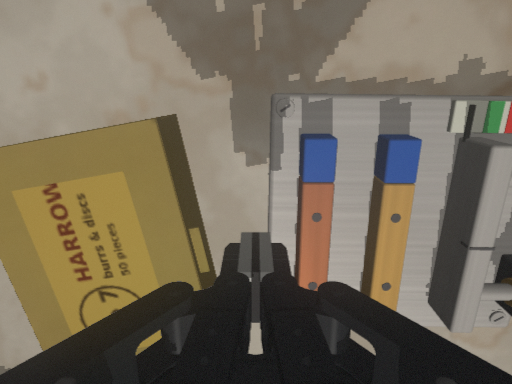

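The picture shows both bars parallel on the bed with blue ends up: copper at col 318, brass at col 395. The shut fingers are behind copper's middle and the pointer is at rest. I'll lower the fingers and push.

Request:
{"op": "servo_tool", "data": {"series": [{"delta_pos": [0, 0, 1.2], "roll": 0}, {"delta_pos": [0, 0, 0.8], "roll": 0}, {"delta_pos": [0, 0, 0], "roll": 0}, {"delta_pos": [0, 0, 0], "roll": 0}]}}

```text
clock: 14.9
tool_pos: [0.5383, 0.2702, 0.039]
tcp_rot: [-0.0, 0.768, 0.641, -0.0]
contact_force: [-0.3, 0.6, -0.2]
finger_gap: -0.001
grasp_force: 0.0
```

Request:
{"op": "servo_tool", "data": {"series": [{"delta_pos": [0, 0.4, 0], "roll": 0}, {"delta_pos": [0, 0.4, 0], "roll": 0}, {"delta_pos": [0, 0.4, 0], "roll": 0}, {"delta_pos": [0, 0.4, 0], "roll": 0}, {"delta_pos": [0, 0.4, 0], "roll": 0}, {"delta_pos": [0, 0, 0], "roll": 0}]}}

```text
clock: 15.4
tool_pos: [0.559, 0.2667, 0.0396]
tcp_rot: [-0.0, 0.768, 0.641, 0.0]
contact_force: [-0.3, 0.1, 5.4]
finger_gap: 0.002
grasp_force: 3.2
```

Request:
{"op": "servo_tool", "data": {"series": [{"delta_pos": [0, 0, -0.25], "roll": 0}, {"delta_pos": [0, 0, 0], "roll": 0}]}}

```text
clock: 15.57
tool_pos: [0.5586, 0.2665, 0.042]
tcp_rot: [0.0, 0.768, 0.641, 0.0]
contact_force: [0.1, 0.3, 0.1]
finger_gap: -0.001
grasp_force: 0.0
```

Request:
{"op": "servo_tool", "data": {"series": [{"delta_pos": [0, 0.4, 0], "roll": 0}, {"delta_pos": [0, 0.4, 0], "roll": 0}, {"delta_pos": [0, 0.4, 0], "roll": 0}, {"delta_pos": [0, 0.4, 0], "roll": 0}, {"delta_pos": [0, 0, 0], "roll": 0}]}}

```text
clock: 15.98
tool_pos: [0.5747, 0.2633, 0.0414]
tcp_rot: [0.0, 0.768, 0.641, 0.0]
contact_force: [-0.5, -0.3, -0.0]
finger_gap: -0.001
grasp_force: 0.0
```

```bash
cat > b.py <<'E'
from m import *
s=bot.get_state();print(s['tool_pos'],s['contact_force'],s['clock'])
mid=np.array([.6398,.2511]);x=np.array([.983,-.181]);y=np.array([.181,.983])
print("tcp fence xy",(s['tool_pos'][:2]-mid)@x,(s['tool_pos'][:2]-mid)@y)
p=viewer.camera_params("wrist"); im=viewer.camera("wrist"); np.save("w7.npy",im); save(im,"pics/w7.png")
hsv=cv2.cvtColor(im,cv2.COLOR_RGB2HSV)
m=cv2.inRange(hsv,(100,130,60),(125,255,255))
for c in cv2.findContours(m,cv2.RETR_EXTERNAL,cv2.CHAIN_APPROX_NONE)[0]:
    if cv2.contourArea(c)<300: continue
    B=np.array([onz(p,q,.024)[:2] for q in cv2.boxPoints(cv2.minAreaRect(c))]); r=(B-mid)@np.c_[x,y]; print("blue",r.mean(0).round(4),r.round(4).tolist())
E
python3 b.py
```

```text
[0.57474368 0.26331681 0.04137538] [-0.45345754 -0.29613014 -0.04080586] 15.9833
tcp fence xy -0.06616160606364273 0.00023392881211404398
blue [-0.0327  0.0395] [[-0.0402, 0.0291], [-0.0406, 0.0506], [-0.0255, 0.05], [-0.0244, 0.0285]]
blue [-0.0508  0.0406] [[-0.0589, 0.0295], [-0.0581, 0.0525], [-0.0431, 0.0517], [-0.0432, 0.0286]]
```

Request:
{"op": "servo_tool", "data": {"series": [{"delta_pos": [0, 0.4, 0], "roll": 0}, {"delta_pos": [0, 0.4, 0], "roll": 0}, {"delta_pos": [0, 0.4, 0], "roll": 0}, {"delta_pos": [0, 0.4, 0], "roll": 0}, {"delta_pos": [0, 0.4, 0], "roll": 0}, {"delta_pos": [0, 0.4, 0], "roll": 0}, {"delta_pos": [0, 0.2, 0], "roll": 0}, {"delta_pos": [0, 0, 0], "roll": 0}]}}

```text
clock: 16.7
tool_pos: [0.6, 0.2589, 0.0415]
tcp_rot: [0.0, 0.768, 0.641, 0.0]
contact_force: [-0.0, 0.9, -0.1]
finger_gap: -0.0
grasp_force: 0.0
```

```bash
python3 b.py
```

```text
[0.5999643  0.25890759 0.04149954] [-0.00991771  0.89427621 -0.07025088] 16.7
tcp fence xy -0.040571672420936664 0.00046460295378214327
blue [-0.0173  0.0405] [[-0.0334, 0.0296], [-0.0327, 0.0528], [-0.0019, 0.0514], [-0.001, 0.0281]]
```

Request:
{"op": "servo_tool", "data": {"series": [{"delta_pos": [0, 0.2, 0], "roll": 0}, {"delta_pos": [0, 0.2, 0], "roll": 0}, {"delta_pos": [0, 0.2, 0], "roll": 0}, {"delta_pos": [0, 0.2, 0], "roll": 0}, {"delta_pos": [0, 0.2, 0], "roll": 0}, {"delta_pos": [0, 0.1, 0], "roll": 0}, {"delta_pos": [0, 0, 0], "roll": 0}, {"delta_pos": [0, 0, 0], "roll": 0}]}}

```text
clock: 17.42
tool_pos: [0.6091, 0.2575, 0.0414]
tcp_rot: [-0.001, 0.767, 0.641, -0.001]
contact_force: [-8.6, 1.8, 4.0]
finger_gap: 0.005
grasp_force: 4.3
```

```bash
python3 b.py
```

```text
[0.60911108 0.25754969 0.04143676] [-8.60501224  1.80844088  4.00752165] 17.4167
tcp fence xy -0.03133460407949656 0.0007853481917794534
blue [-0.0081  0.0406] [[-0.0243, 0.0296], [-0.0236, 0.0532], [0.0072, 0.0518], [0.0081, 0.028]]
```

Request:
{"op": "servo_tool", "data": {"series": [{"delta_pos": [0, 0.15, 0], "roll": 0}, {"delta_pos": [0, 0.15, 0], "roll": 0}, {"delta_pos": [0, 0.15, 0], "roll": 0}, {"delta_pos": [0, 0, 0], "roll": 0}, {"delta_pos": [0, 0, 0], "roll": 0}, {"delta_pos": [0, 0, 0], "roll": 0}]}}

```text
clock: 17.97
tool_pos: [0.6131, 0.2569, 0.0414]
tcp_rot: [-0.001, 0.767, 0.641, -0.001]
contact_force: [-10.4, 1.2, 5.1]
finger_gap: -0.001
grasp_force: 5.6
```

```bash
python3 b.py; python3 -c "
import cv2;i=cv2.imread('pics/w7.png');cv2.imwrite('pics/w8.png',cv2.resize(i[60:340,212:512],None,fx=2,fy=2,interpolation=cv2.INTER_CUBIC))"
```

```text
[0.61312025 0.25687887 0.04135172] [-10.40361785   1.17229844   5.09962984] 17.9667
tcp fence xy -0.02727216606862957 0.0008515978643282036
blue [-0.0042  0.0403] [[-0.0202, 0.0296], [-0.0195, 0.0524], [0.0111, 0.051], [0.0119, 0.028]]
```

View pics/w8.png

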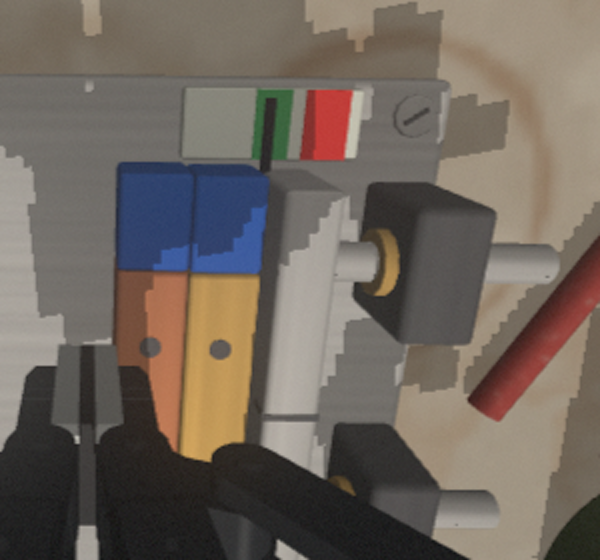

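The picture shows both bars snug against the fence with their ends in line and the pointer at (270,130), inside the green field (cols 255–292). I'll hand it in while still pressing.

```bash
python3 -c "
from bench import bot
print(bot.finish_job())"
```

```text
the job is handed in; nothing more can be done
None
```

I handed the job in at about 18 s: brass then copper lie snug and centred against the fence, blue ends left. The shut fingers press steadily at about 10 N and the pointer stands near the middle of the green field.

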